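Spread the pot supports of the camping stove

TASK

The gas stove's two swinging pot supports are still half folded towards the fixed one that stands between them. Push each of them round and outward with a fingertip until the three supports stand evenly spaced around the burner, a third of a turn apart, ready to carry a pot. Push gently: do not pinch the supports, leave the stove standing where it is, and leave the other things on the table alone.

Things in the scene. Friction and masses are not known exactly. Their poses are not given: they have to be found in the camera images.
- stove: Loose camping stove, about 0.85 kg: wooden foot disc (160 mm diameter, 14 mm thick), white canister (110 mm diameter, top at 99 mm), slim stem, dark round burner head. Origin: centre of the foot's underside, on the burner's axis; z up; +x towards the fixed support, -x towards a thin wire valve key at 122 mm height. More than about 3 N sideways at the supports may tip or slide it.
- burner (a point): Centre of the top of the burner head (46 mm diameter), 163 mm above the stove's underside, on the vertical axis about which both swinging supports turn.
- fixed_support_tip (a point): Outer end of the fixed support, top edge: 95 mm from the axis, 170 mm up; the middle one of the three at the start. All three supports are equal level steel bars on edge, 5 mm thick, from 25 to 95 mm out from the axis, solid from 156 to 170 mm above the stove's underside (show-only teeth to 173 mm), free space below down to the canister.
- left_support_tip (a point): Outer end of the left swinging support (counter-clockwise of the fixed one, seen from above), at its top edge: 95 mm from the axis, 170 mm up.
- right_support_tip (a point): Outer end of the right swinging support (clockwise of the fixed one, seen from above), at its top edge: 95 mm from the axis, 170 mm up.
- left_support (a joint): Angle in rad from the fixed support to the left swinging one, counter-clockwise from above; starts between 0.7 and 1.3, evenly spaced is 2.094; there is no stop there (the stops are at 0 and 2.7). Stiff by friction (0.03 Nm, about 0.4 N at 75 mm out), stays where it is left.
- right_support (a joint): The same for the right swinging support, counted clockwise from above; evenly spaced is 2.094.
- mug: Bystander: steel mug, 82 mm diameter, 85 mm high, loose. Origin: centre of its underside.
- pot: Bystander: open aluminium cooking pot, 150 mm diameter, 95 mm high, loose. Origin: centre of its underside.
- spare: Bystander: small grey spare canister, 90 mm diameter, 75 mm high, loose. Origin: centre of its underside.
- handset: Bystander: flat black navigation handset, 62 x 110 x 26 mm, lying on the table, loose. Origin: centre of its underside.
There are look-alikes about, which are no part of the job. Of the things like the stove, leave any that is purple; of the rest the larger one is meant.

How it is judged:
By the outcome, as a careful person would: the job done as asked, in the order asked, and still so for the second after the job is handed in, with the robot touching nothing.
It also fails if it takes over 48 s, if anything falls off the work surface, if the arm or the gripper's body presses on something with over 40 N, if the wrist force passes 120 N, or if a joint passes its speed limit or range.

ROBOT

A 6-joint arm with a two-finger parallel gripper is mounted at the origin on the work surface. World frame = base frame: x ahead of the robot, y to its left, z up, the work surface at z = 0. Lengths are in m, angles in rad, forces in N, time in s.
With the tool pointing down it reaches from about 0.275 to 0.75 m from the base axis. Payload 10.2 kg.
Tool frame: the origin (TCP) lies between the finger pads; the fingertips stand 8 mm ahead of it and the grasp point (between the pads) lies 11 mm behind it; z points along the fingers, y is the direction in which the jaws open and shut (so a half turn about z gives the same grasp; the last joint's range is limited). The gripper opens to 85 mm and grips with 20 to 120 N. Pads are 22 mm wide; open, the fingers measure 114 mm over their backs; the gripper's body (76 mm by 85 mm) begins 54 mm behind the grasp point. The pads swing forward as they close: fully open they stand 13 mm farther back than shut.
Start: joints at [1.119, 0.313, 1.498, -0, 1.331, -0.223], TCP at [0.119, 0.511, 0.211] pointing down, gripper open.
Joint ranges: [-2.94, 2.94], [-0.97, 2.17], [0.19, 2.56], [-1.23, 4.37], [0.02, 3.11], [-2.88, 2.88]. Speed limits (rad/s): [2.39, 2.39, 3.01, 3.14, 3.14, 3.14].

INTERFACE

Orientations are given as a rotation vector (axis times angle).
In Python, from rig import manip, snapshot gives the robot as it stands. Calls block until the motion is done:
- manip.move_ptp(position, orientation): joint-space move of the TCP to a pose.
- manip.move_linear(position, max_speed=0.15, rotation=None, max_force=None): straight line of the TCP; rotation=None keeps the orientation; max_speed is the mean speed in m/s. With max_force (N) it stops when the force on the tool has changed by that much, and returns True; else False.
- manip.goto_joints(angles): joint-space move.
- manip.let_go() and manip.grab(strength=None): open the fingers fully, or close them until they stop; strength is the grip in N (None keeps the last).
- manip.pause(seconds).
- manip.inverse_kinematics(position, orientation): joint angles nearest the present ones, or None.
- snapshot(name): name is "side" or "top" or "wrist"; returns a dict with "img" (480x640x3 uint8, red, green, blue), "range_z" (480x640 float32, m along the optical axis (not along the pixel's ray), 0 where there is no reading), "vfov" (degrees; the focal length in pixels is half the picture's height over the tangent of half this angle, whatever the lens; pixels are square), "cx", "cy" (the principal point, pixels), "rvec" (rotation vector, rad) and "tvec" (3), from world to camera coordinates, as OpenCV has them; the wrist camera has in their place "hand_eye" (4x4, takes a point from camera to tool coordinates, whose origin is the TCP and whose axes are the flange's). Camera axes: x right, y down, z forward; pixel columns grow to the right and rows downward; lengths in m; the calibration is good to about 2 mm. The wrist camera is an equidistant fisheye: a pixel r from the principal point sees the ray r / f radians off the axis. A picture is of the moment at which its call begins: read the wrist's pose just before it.
A pose or a line that the arm cannot do raises manip.IKError and nothing moves.
- manip.hand_in(): hands the job in, once; it reports no verdict.
Readings, each from a call of its own:
- manip.current_time_s(): time.
- manip.current_joint_positions(): joint angles.
- manip.current_qd(): joint speeds.
- manip.current_effort(): joint torques, N m.
- manip.current_ee_pos(): TCP position.
- manip.current_tool_rot(): TCP orientation.
- manip.current_contact_force(): force on the tool from outside, world axes, zero at the start.
- manip.current_torque(): the same for the moment, N m.
- manip.current_opening(): finger opening in m.
Only numpy, scipy, OpenCV 4.12 (cv2) and the standard library are available. Lean on these libraries where they do the work, as an engineer would, in place of code of your own. Each camera call takes 0.05 s, during which the arm holds its last target.

## Working session

There is one attempt and no reset: what is moved stays moved. The work goes in short steps, each a Python script; the robot and the scene stay as the last script left them, time stands still between calls to the robot, and variables do not carry over. Pictures are saved under pics/ and viewed, and the job is handed in when it is done.

```bash
mkdir -p pics; ls
cat > h.py <<'E'
import numpy as np,cv2,pickle
from scipy.spatial.transform import Rotation as R
def cloud(s):
    h,w=s['range_z'].shape; f=h/2/np.tan(np.radians(s['vfov'])/2)
    u,v=np.meshgrid(np.arange(w),np.arange(h)); z=s['range_z'].astype(float)
    P=np.stack([(u-s['cx'])/f*z,(v-s['cy'])/f*z,z],-1)
    Rm=R.from_rotvec(np.ravel(s['rvec'])).as_matrix()
    W=(P-np.ravel(s['tvec']))@Rm
    W[z==0]=np.nan
    return W
def proj(s,X):
    f=s['img'].shape[0]/2/np.tan(np.radians(s['vfov'])/2)
    p=R.from_rotvec(np.ravel(s['rvec'])).apply(np.atleast_2d(X))+np.ravel(s['tvec'])
    return np.stack([f*p[:,0]/p[:,2]+s['cx'],f*p[:,1]/p[:,2]+s['cy']],-1)
def save(n,img): cv2.imwrite('pics/'+n+'.png',img[:,:,::-1])
E
python3 - <<'E'
from h import *
from rig import manip,snapshot
for n in ['top','side']:
    s=snapshot(n); pickle.dump(s,open(n+'0.pkl','wb')); save(n+'0',s['img'])
    print(n,s['vfov'],s['cx'],s['cy'],s['rvec'],s['tvec'])
print(manip.current_time_s(),manip.current_ee_pos(),manip.current_tool_rot(),manip.current_opening())
E
```

```text
pics
top 55.49331906342375 320.01333496617707 236.69986355171972 [ 2.16391814 -2.14056723  0.11635341] [-0.01106273  0.56732277  1.05283336]
side 46.34642604970573 326.66051463006625 245.93982948060648 [ 2.36199206 -0.04419613  0.04032474] [-0.56168103  0.08737736  1.03684055]
0.1 [0.11898075 0.51108299 0.21040211] [-3.58549437e-01 -3.12068353e+00  1.71600908e-03] 0.08539886062044988
```

View pics/top0.png

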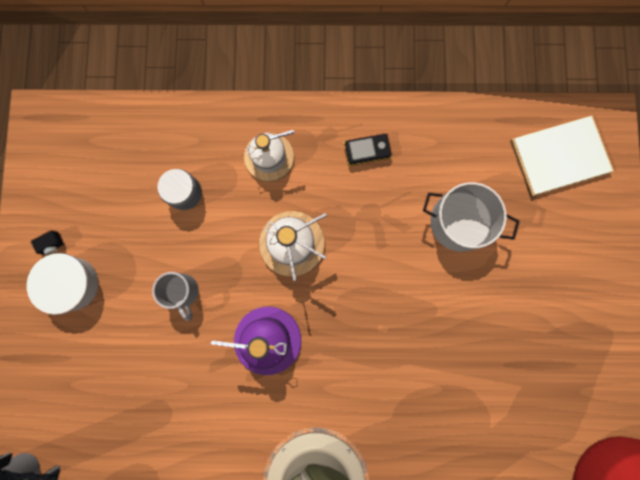

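View pics/side0.png

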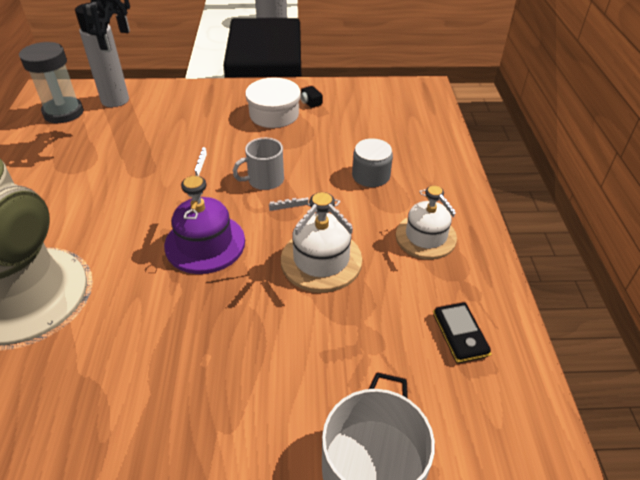

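Run:
```python
from h import *
s=pickle.load(open('top0.pkl','rb')); W=cloud(s)
c=s['img'][190:300,230:350]; save('top0z',cv2.resize(c,None,fx=6,fy=5.4,interpolation=cv2.INTER_CUBIC)[:600])
t=pickle.load(open('side0.pkl','rb'))
c=t['img'][180:300,250:410]; save('side0z',cv2.resize(c,None,fx=5,fy=5,interpolation=cv2.INTER_CUBIC))
print(proj(s,[[0,0,0],[.5,0,0],[.5,.3,0],[.119,.511,.211]]),proj(t,[[0,0,0],[.5,0,0],[.5,.3,0]]))
for u,v in [(287,236),(324,215),(322,255),(293,275),(262,141),(258,348),(175,185),(174,290),(468,215),(270,240),(368,150)]: print((u,v),W[v,u].round(3))
```

```text
[[315.21946577 482.54066104]
 [317.86426596 265.80998103]
 [195.43728546 264.47640719]
 [ 44.02938895 457.40026455]] [[ 22.92378429 293.19033871]
 [293.68231105 286.94020976]
 [293.32090459 185.84068129]]
(287, 236) [0.552 0.062 0.166]
(324, 215) [ 0.596 -0.015  0.174]
(322, 255) [ 0.512 -0.011  0.174]
(293, 275) [0.471 0.048 0.171]
(262, 141) [0.771 0.126 0.126]
(258, 348) [0.321 0.117 0.163]
(175, 185) [0.68  0.334 0.078]
(174, 290) [0.437 0.347 0.009]
(468, 215) [ 0.628 -0.367  0.004]
(270, 240) [0.552 0.107 0.089]
(368, 150) [ 0.784 -0.12   0.027]
```

View pics/top0z.png

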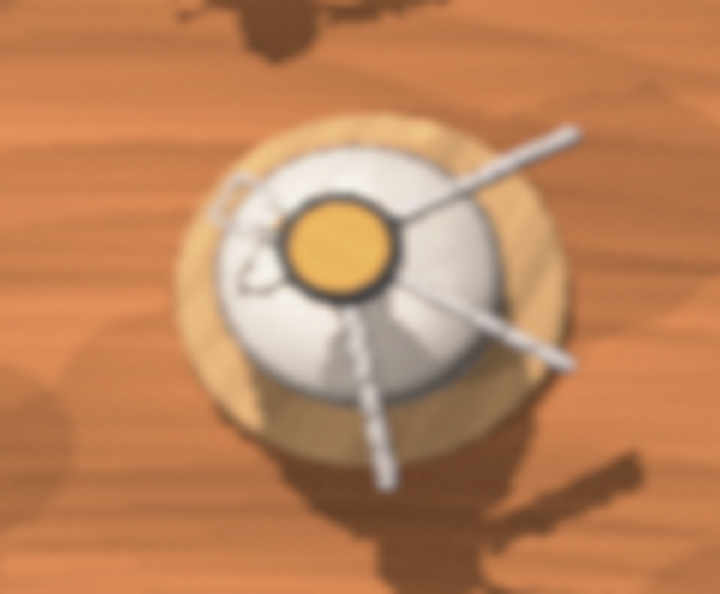

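View pics/side0z.png

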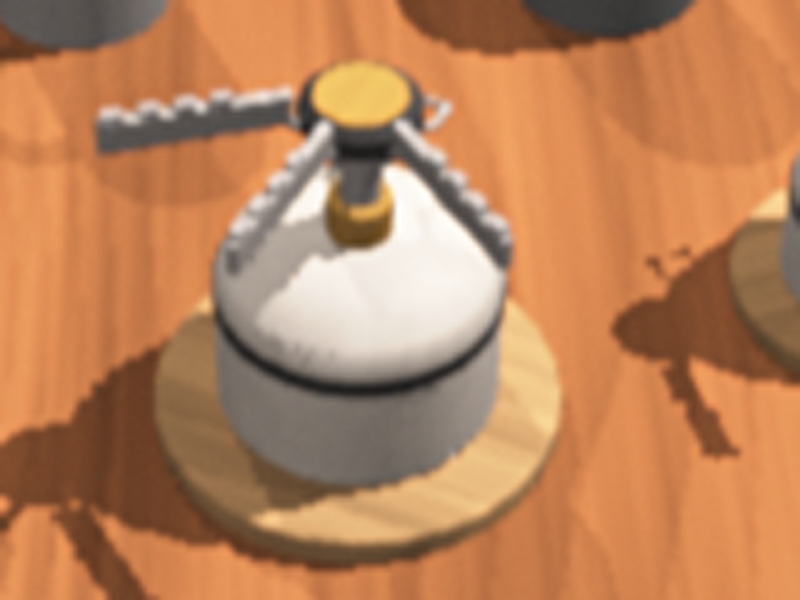

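The stove-like things in the top view are: white, large (287,237); white, smaller (266,150); purple (266,345). The purple one is excluded, and the larger of the rest is the one at (287,237). The crop shows three bars: left tip about (325,213), fixed tip (325,257), right tip (294,279). The key is opposite the middle bar. Next I fit the geometry.

```bash
cat >> h.py <<'E'
from scipy.optimize import least_squares
def fit(P,c0,angs,w=0.0025):
    # P: Nx2 points of bars; fit angles of bars through common centre c
    out=[]
    def near(c,angs):
        d=P-c; r=np.hypot(*d.T); res=np.full((len(P),len(angs)),9.)
        for i,a in enumerate(angs):
            al=d@[np.cos(a),np.sin(a)]; pe=-d[:,0]*np.sin(a)+d[:,1]*np.cos(a)
            res[:,i]=np.where((al>.03)&(al<.105),pe,9)
        return res
    c=np.array(c0,float);angs=np.array(angs,float)
    for it in range(8):
        res=near(c,angs); k=np.abs(res).argmin(1); m=np.abs(res[np.arange(len(P)),k])<(.02 if it<3 else .008)
        def f(x):
            a=x[2:][k[m]]; d=P[m]-x[:2]
            return np.r_[-d[:,0]*np.sin(a)+d[:,1]*np.cos(a), (x[:2]-c0)*3]
        x=least_squares(f,np.r_[c,angs],loss='soft_l1',f_scale=.003).x
        c,angs=x[:2],x[2:]
    ext=[]
    for i,a in enumerate(angs):
        q=P[m&(k==i)]-c; al=q@[np.cos(a),np.sin(a)]; ext+= [(int((m&(k==i)).sum()),al.min().round(3) if len(al) else 0,al.max().round(3) if len(al) else 0)]
    return c,angs,ext
def centre(s):
    W=cloud(s); I=s['img'].astype(int)
    m=(np.hypot(W[...,0]-.552,W[...,1]-.062)<.06)&(np.abs(W[...,2]-.163)<.008)&(I[...,0]>190)&(I[...,2]<120)
    p=W[m]; return cv2.minEnclosingCircle(p[:,:2].astype(np.float32)),p.mean(0),m.sum()
def bars(s,c,angs,zr=(.152,.180)):
    W=cloud(s); m=(np.hypot(W[...,0]-c[0],W[...,1]-c[1])<.11)&(np.hypot(W[...,0]-c[0],W[...,1]-c[1])>.03)&(W[...,2]>zr[0])&(W[...,2]<zr[1])
    return fit(W[m][:,:2],np.array(c),angs)
E
python3 - <<'E'
from h import *
for n in ['top','side']:
    s=pickle.load(open(n+'0.pkl','rb')); (c,r),mn,k=centre(s); print(n,c,r,mn,k)
    a0=np.radians([-119,-60,190])
    c2,a,e=bars(s,c,a0); print(c2,np.degrees(a),e,'L',a[1]-a[0],'R',a[0]-a[2]+2*np.pi)
    W=cloud(s); 
    # foot: z ~ .014
    m=(np.hypot(W[...,0]-.55,W[...,1]-.06)<.1)&(abs(W[...,2]-.014)<.005); q=W[m]; print('foot',cv2.minEnclosingCircle(q[:,:2].astype(np.float32)),q[:,2].mean())
E
```

```text
top (0.5545637607574463, 0.06480197608470917) 0.016937948763370514 [0.55428378 0.06468947 0.16386625] 190
[0.55415878 0.06416787] [-119.24553879  -61.8490461   192.82235555] [(88, np.float64(0.03), np.float64(0.095)), (101, np.float64(0.031), np.float64(0.095)), (86, np.float64(0.03), np.float64(0.094))] L 1.0017577766066983 R 0.8365730612339428
foot ((0.5543714165687561, 0.06372621655464172), 0.07990139722824097) 0.013774774734473248
side (0.5541044473648071, 0.06673267483711243) 0.02041054144501686 [0.55387275 0.06448474 0.16378797] 207
[0.55356308 0.06281191] [-118.71175225  -61.77645154  192.15194849] [(195, np.float64(0.031), np.float64(0.095)), (212, np.float64(0.03), np.float64(0.094)), (300, np.float64(0.03), np.float64(0.094))] L 0.9937084578615614 R 0.8575902043261667
foot ((0.5542656183242798, 0.06144991144537926), 0.08053719252347946) 0.013751323620289062
```

```bash
cat >> h.py <<'E'
C=np.array([.5542,.0638]); FIX=np.radians(-119.0); RAD=.078; ZP=.157
def pose(ang,sgn,z=ZP,r=RAD):
    # fingertip at polar angle ang about burner; tool x = sgn*tangent, tool z down
    p=np.r_[C+r*np.array([np.cos(ang),np.sin(ang)]),z]
    x=sgn*np.array([-np.sin(ang),np.cos(ang),0]); zz=np.array([0,0,-1.]); y=np.cross(zz,x)
    return p,R.from_matrix(np.stack([x,y,zz],1)).as_rotvec()
E
python3 - <<'E'
from h import *
from rig import manip
for side,a0,a1 in [('L',-90,-9),('R',-139,-229)]:
  for sg in (1,-1):
    for a in np.linspace(a0,a1,4):
        for z in (ZP,.25):
            q=manip.inverse_kinematics(*pose(np.radians(a),sg,z)); print(side,sg,round(a),z,None if q is None else np.round(q,2))
E
```

```text
L 1 -90 0.157 [-0.24  0.42  1.49 -0.    1.23  1.33]
L 1 -90 0.25 [-0.24  0.35  1.34 -0.    1.45  1.33]
L 1 -63 0.157 [-0.21  0.5   1.37 -0.    1.27  0.89]
L 1 -63 0.25 [-0.21  0.44  1.22 -0.    1.48  0.89]
L 1 -36 0.157 [-0.16  0.56  1.27 -0.    1.31  0.47]
L 1 -36 0.25 [-0.16  0.5   1.12 -0.    1.52  0.47]
L 1 -9 0.157 [-0.1   0.59  1.22  0.    1.33  0.05]
L 1 -9 0.25 [-0.1   0.54  1.06  0.    1.54  0.05]
L -1 -90 0.157 [-0.24  0.42  1.49 -0.    1.23 -1.81]
L -1 -90 0.25 [-0.24  0.35  1.34 -0.    1.45 -1.81]
L -1 -63 0.157 [-0.21  0.5   1.37 -0.    1.27 -2.25]
L -1 -63 0.25 [-0.21  0.44  1.22 -0.    1.48 -2.25]
L -1 -36 0.157 [-0.16  0.56  1.27 -0.    1.31 -2.67]
L -1 -36 0.25 [-0.16  0.5   1.12 -0.    1.52 -2.67]
L -1 -9 0.157 None
L -1 -9 0.25 None
R 1 -139 0.157 [-0.21  0.3   1.66 -0.    1.18  2.21]
R 1 -139 0.25 [-0.21  0.22  1.52 -0.    1.41  2.21]
R 1 -169 0.157 [-0.14  0.27  1.71  0.    1.17  2.81]
R 1 -169 0.25 [-0.14  0.19  1.56  0.    1.4   2.81]
R 1 -199 0.157 [-0.06  0.28  1.68 -0.    1.17 -2.87]
R 1 -199 0.25 [-0.06  0.2   1.53 -0.    1.4  -2.87]
R 1 -229 0.157 [ 0.01  0.35  1.6  -0.    1.2  -2.27]
R 1 -229 0.25 [ 0.01  0.27  1.45 -0.    1.42 -2.27]
R -1 -139 0.157 [-0.21  0.3   1.66 -0.    1.18 -0.93]
R -1 -139 0.25 [-0.21  0.22  1.52 -0.    1.41 -0.93]
R -1 -169 0.157 [-0.14  0.27  1.71  0.    1.17 -0.33]
R -1 -169 0.25 [-0.14  0.19  1.56  0.    1.4  -0.33]
R -1 -199 0.157 [-0.06  0.28  1.68 -0.    1.17  0.27]
R -1 -199 0.25 [-0.06  0.2   1.53 -0.    1.4   0.27]
R -1 -229 0.157 [ 0.01  0.35  1.6  -0.    1.2   0.87]
R -1 -229 0.25 [ 0.01  0.27  1.45 -0.    1.42  0.87]
```

Run:
```python
from h import *
from rig import manip,snapshot
manip.grab(20)
print('t',manip.current_time_s(),manip.current_opening())
p,o=pose(np.radians(-90),1,.26)
manip.move_ptp(p,o); print('t',manip.current_time_s())
p,o=pose(np.radians(-90),1)
print(manip.move_linear(p,.12,None,3)); print('t',manip.current_time_s(),manip.current_ee_pos(),manip.current_contact_force())
s=snapshot('side'); save('side1',s['img'][150:330,210:450].repeat(3,0).repeat(3,1))
s=snapshot('top'); save('top1',s['img'][170:320,210:410].repeat(4,0).repeat(4,1))
```

```text
t 0.8667 5.145032314398071e-05
t 3.3
False
t 4.3083 [ 0.5545742  -0.01424434  0.15775304] [-0.22072978  0.11160174 -1.32651526]
```

View pics/side1.png

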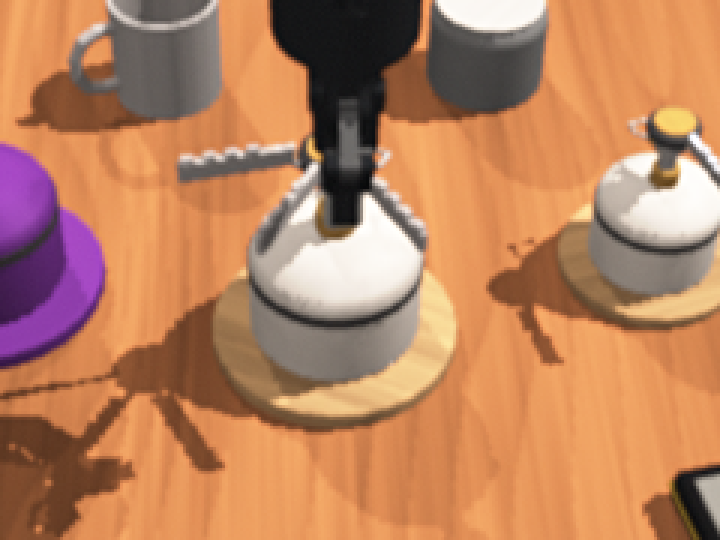

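View pics/top1.png

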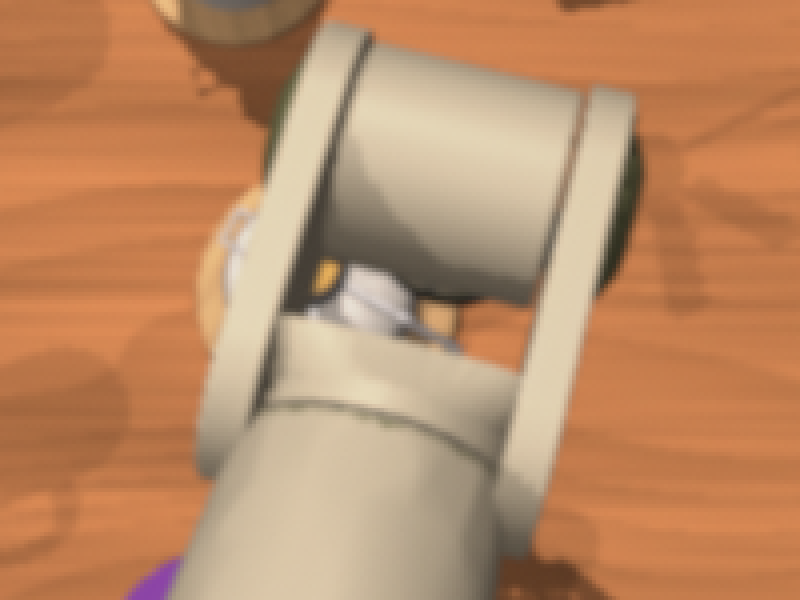

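The closed fingers hang freely between the fixed and left bars (side crop about (345,200)). I push the left one, stopping a little short.

```bash
cat >> h.py <<'E'
def arc(manip,a0,a1,sgn,n,speed=.05,mf=3):
    for a in np.radians(np.linspace(a0,a1,n+1)[1:]):
        p,o=pose(a,sgn)
        st=manip.move_linear(p,speed,o,mf)
        print(round(np.degrees(a),1),st,np.round(manip.current_contact_force(),2))
        if st: return True
E
python3 - <<'E'
from h import *
from rig import manip,snapshot
arc(manip,-90,-14,1,6)
print('t',manip.current_time_s(),manip.current_ee_pos())
s=snapshot('side'); save('side2',s['img'][150:330,210:450].repeat(3,0).repeat(3,1))
print(centre(s),bars(s,C,np.radians([-119,-4,192])))
E
```

```text
-77.3 False [ 0.04 -0.63 -0.76]
-64.7 False [ 0.3  -0.62 -0.15]
-52.0 False [ 0.14  0.65 -1.1 ]
-39.3 False [ 0.03 -0.29  0.26]
-26.7 False [ 1.02 -0.76 -0.03]
-14.0 False [ 0.43  0.61 -0.01]
t 7.3583 [0.62972242 0.04461244 0.15701224]
(((0.5404166579246521, 0.0628858208656311), 0.03576492518186569), array([0.55335285, 0.06587667, 0.16380788]), np.int64(202)) (array([0.55461321, 0.06305695]), array([-2.08200557,  3.92336801,  3.35616846]), [(195, np.float64(0.03), np.float64(0.097)), (0, 0, 0), (302, np.float64(0.03), np.float64(0.095))])
```

View pics/side2.png

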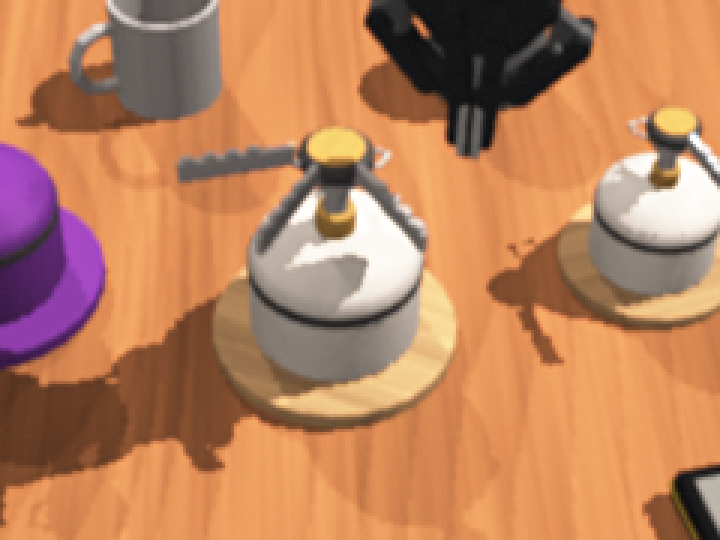

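The left bar has not moved, although the finger is past it. Before anything else I check where the fingertips really are.

Run:
```python
from h import *
from rig import manip,snapshot
e=np.array(manip.current_ee_pos()); s=snapshot('side'); pickle.dump(s,open('side2.pkl','wb'))
print(e, manip.current_opening(), R.from_rotvec(manip.current_tool_rot()).as_matrix().round(2))
q=proj(s,[e,e-[0,0,.008],e+[0,0,.02]]); print(q, (q-[210,150])*3)
W=cloud(s)
for v in range(190,208,1): print(v,W[v,366].round(3),s['img'][v,366], end=';')
m=(np.hypot(W[...,0]-e[0],W[...,1]-e[1])<.03)&(W[...,2]>.1)&(W[...,2]<.22)
p=W[m]; print(p[:,2].min(),np.percentile(p[:,2],[1,5]));
for z in np.arange(.13,.22,.01):
    b=p[abs(p[:,2]-z)<.005]; 
    if len(b): print(z.round(3),len(b),b.min(0).round(3),b.max(0).round(3))
```

```text
[0.62974985 0.04449622 0.15702661] 4.0314804914073836e-05 [[ 0.24  0.97 -0.  ]
 [ 0.97 -0.24 -0.  ]
 [-0.   -0.   -1.  ]]
[[365.41187306 207.5964717 ]
 [365.11599401 211.00533149]
 [366.16677536 198.89914737]] [[466.23561918 172.78941511]
 [465.34798202 183.01599448]
 [468.50032609 146.6974421 ]]
190 [0.627 0.038 0.202] [38 37 35];191 [0.627 0.033 0.204] [37 36 35];192 [0.627 0.033 0.202] [34 33 32];193 [0.627 0.033 0.2  ] [34 33 33];194 [0.627 0.034 0.197] [38 37 35];195 [0.627 0.034 0.195] [40 39 37];196 [0.628 0.036 0.191] [43 41 40];197 [0.627 0.033 0.191] [45 43 41];198 [0.628 0.033 0.189] [45 44 42];199 [0.628 0.033 0.186] [45 46 44];200 [0.628 0.035 0.183] [46 48 48];201 [0.628 0.034 0.182] [73 60 53];202 [ 0.66   0.244 -0.004] [154  98  67];203 [0.659 0.236 0.001] [215 134  83];204 [0.659 0.232 0.001] [233 147  89];205 [0.658 0.229 0.001] [232 150  91];206 [ 0.659  0.229 -0.002] [232 152  91];207 [ 0.659  0.228 -0.004] [232 151  91];0.178219207160414 [0.18087444 0.18396168]
0.18 21 [0.621 0.031 0.178] [0.638 0.037 0.185]
0.19 71 [0.614 0.029 0.185] [0.642 0.042 0.195]
0.2 78 [0.614 0.03  0.195] [0.644 0.048 0.205]
0.21 72 [0.615 0.031 0.205] [0.643 0.053 0.215]
```

Run:
```python
from h import *
from rig import manip,snapshot
s=pickle.load(open('side2.pkl','rb'))
print('tip rows, pose1:',[(z,proj(s,[.5546,-.025,z]).round(1)) for z in (.14,.15,.16,.17,.18)])
W=cloud(s); print('canister/bar check',[(z) for z in [np.nanmax(W[210:230,295:300,2])]])
t=manip.current_time_s()
p,o=pose(np.radians(-50),1,.185); manip.move_linear(p,.15,o)
p,o=pose(np.radians(-90),1,.185); manip.move_linear(p,.15,o)
p,o=pose(np.radians(-90),1,.127); print(manip.move_linear(p,.08,None,3),manip.current_contact_force())
e=manip.current_ee_pos();print(t,manip.current_time_s(),e)
s=snapshot('side'); save('side3',s['img'][150:330,210:450].repeat(3,0).repeat(3,1))
W=cloud(s);m=(np.hypot(W[...,0]-e[0],W[...,1]-e[1])<.03)&(W[...,2]>.12)&(W[...,2]<.22)
p=W[m]
for z in np.arange(.12,.22,.01):
    b=p[abs(p[:,2]-z)<.005]
    if len(b): print(z.round(3),len(b),b.min(0).round(3),b.max(0).round(3))
```

```text
tip rows, pose1: [(0.14, array([[324.1, 243.4]])), (0.15, array([[324.2, 239.1]])), (0.16, array([[324.2, 234.8]])), (0.17, array([[324.3, 230.5]])), (0.18, array([[324.4, 226.1]]))]
canister/bar check [np.float64(0.17475760220035627)]
False [ 0.93797279 -0.61926363 -0.11657423]
7.4583 9.9583 [ 0.55451236 -0.01425638  0.12748668]
0.15 20 [ 0.543 -0.024  0.147] [ 0.565 -0.017  0.155]
0.16 56 [ 0.543 -0.03   0.155] [ 0.564 -0.014  0.165]
0.17 48 [ 0.544 -0.031  0.165] [ 0.564 -0.02   0.175]
0.18 21 [ 0.547 -0.032  0.175] [ 0.56  -0.025  0.181]
0.19 2 [ 0.541 -0.024  0.191] [ 0.541 -0.023  0.194]
0.2 4 [ 0.54  -0.04   0.196] [ 0.541 -0.023  0.2  ]
0.21 30 [ 0.538 -0.033  0.206] [ 0.571 -0.009  0.215]
```

View pics/side3.png

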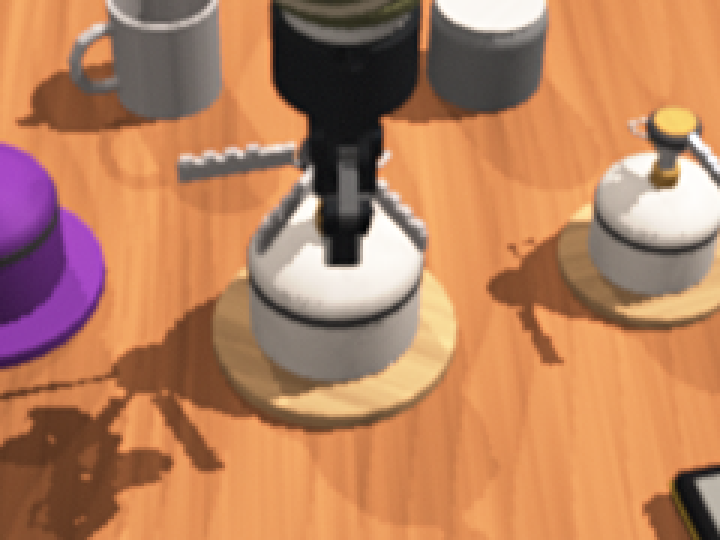

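The tips are about 21 mm behind the reported TCP frame, so the first pass went above the bars. Now they are at 0.148 m, between the bars. I repeat the push.

```bash
sed -i 's/ZP=.157/ZP=.127/' h.py
python3 - <<'E'
from h import *
from rig import manip,snapshot
arc(manip,-90,-16,1,6,.06)
print('t',manip.current_time_s(),manip.current_ee_pos())
s=snapshot('side'); pickle.dump(s,open('side4.pkl','wb'));save('side4',s['img'][150:330,210:450].repeat(3,0).repeat(3,1))
print(centre(s))
for a in (-20,-5,0,5): c,an,e=bars(s,C,np.radians([-119,a,192])); print(c,np.degrees(an),e)
E
```

```text
-77.7 False [ 0.37 -0.25 -0.48]
-65.3 False [-0.12  0.3  -0.68]
-53.0 False [ 0.13  0.12 -0.82]
-40.7 False [ 0.14  0.2  -0.08]
-28.3 False [-0.03 -0.1  -0.87]
-16.0 False [ 0.46 -0.75  0.79]
t 12.6083 [0.62898249 0.04192985 0.12697742]
(((0.5368993282318115, 0.061411768198013306), 0.039422545582056046), array([0.5543558 , 0.06818706, 0.16374812]), np.int64(166))
[0.55454381 0.06286213] [-119.38022985  -22.54188271  192.00841898] [(196, np.float64(0.03), np.float64(0.095)), (191, np.float64(0.032), np.float64(0.09)), (301, np.float64(0.03), np.float64(0.095))]
[0.55434099 0.06261451] [-119.33549279  -22.34169621  191.84218958] [(196, np.float64(0.03), np.float64(0.095)), (188, np.float64(0.031), np.float64(0.091)), (301, np.float64(0.03), np.float64(0.095))]
[0.55470461 0.06304246] [-119.42177297  -22.69608828  192.1264885 ] [(196, np.float64(0.03), np.float64(0.096)), (193, np.float64(0.032), np.float64(0.09)), (301, np.float64(0.031), np.float64(0.095))]
[0.55470461 0.06304246] [-119.42177297  -22.69608828  192.1264885 ] [(196, np.float64(0.03), np.float64(0.096)), (193, np.float64(0.032), np.float64(0.09)), (301, np.float64(0.031), np.float64(0.095))]
```

View pics/side4.png

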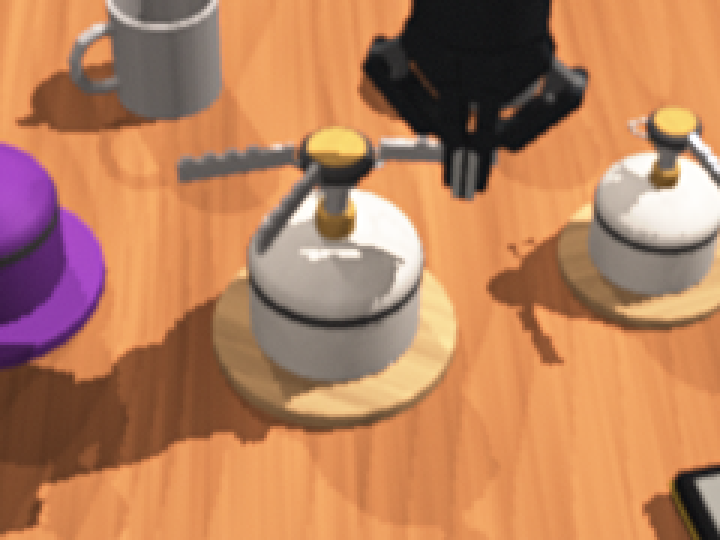

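Run:
```python
from h import *
s=pickle.load(open('side4.pkl','rb')); W=cloud(s); d=W[...,:2]-C; r=np.hypot(d[...,0],d[...,1])
m=(r>.03)&(r<.1)&(W[...,2]>.154)&(W[...,2]<.176); a=np.degrees(np.arctan2(d[...,1],d[...,0]))
for lo in np.arange(.03,.1,.006):
    k=m&(r>lo)&(r<lo+.006)&(abs(a)<50); print(lo.round(3),k.sum(),np.percentile(a[k],[0,25,50,75,100]).round(1) if k.sum() else '')
```

```text
0.03 25 [-10.7  -8.1  -7.   -5.8   2.6]
0.036 23 [-11.4  -9.6  -8.1  -6.2   1. ]
0.042 30 [-11.1  -8.4  -7.3  -5.7  -1.9]
0.048 27 [-10.1  -8.2  -6.7  -6.   -4.6]
0.054 24 [-11.   -7.9  -7.2  -6.1  -4.2]
0.06 16 [-24.1 -23.1 -22.1  -8.4  -5. ]
0.066 28 [-24.7 -23.1 -22.5 -21.9 -20.5]
0.072 32 [-26.7 -25.9 -25.2 -24.5 -23.1]
0.078 35 [-26.6 -25.  -24.  -23.7 -19.8]
0.084 37 [-25.7 -21.7 -21.1 -20.6 -20.2]
0.09 21 [-21.9 -20.4 -14.5  -6.1  -5.1]
0.096 0
```

```bash
cat >> h.py <<'E'
def measure(manip,snapshot,tag,angs):
    for n in ('top','side'):
        s=snapshot(n); pickle.dump(s,open(n+tag+'.pkl','wb')); save(n+tag,s['img'][170:320,210:410].repeat(4,0).repeat(4,1))
        W=cloud(s);m=(np.hypot(W[...,0]-.5542,W[...,1]-.0638)<.09)&(abs(W[...,2]-.014)<.005); q=W[m]
        c,a,e=bars(s,C,np.radians(angs)); print(n,c.round(4),np.degrees(a).round(1),e,'L',np.degrees((a[1]-a[0])%(2*np.pi)).round(1),'R',np.degrees((a[0]-a[2])%(2*np.pi)).round(1),'foot',cv2.minEnclosingCircle(q[:,:2].astype(np.float32)))
E
python3 - <<'E'
from h import *
from rig import manip,snapshot
arc(manip,-16,-10.7,1,1,.03)
# back off, then lift and go over to the right-hand gap
p,o=pose(np.radians(-22),1,ZP); manip.move_linear(p,.08,o)
p,o=pose(np.radians(-24),1,.21); manip.move_linear(p,.15,o)
p,o=pose(np.radians(-141),-1,.21,.10); manip.move_ptp(p,o)
print('t',manip.current_time_s(),manip.current_ee_pos())
measure(manip,snapshot,'5',[-119,0,192])
print('t',manip.current_time_s())
E
```

```text
-10.7 False [ 0.05 -0.69  1.02]
t 15.2083 [0.47671202 0.00089151 0.2096848 ]
top [0.5542 0.0639] [-803.4   -1.6  192. ] [(0, 0, 0), (87, np.float64(0.031), np.float64(0.093)), (0, 0, 0)] L 81.8 R 84.6 foot ((0.5578739643096924, 0.0646900162100792), 0.07950486242771149)
side [0.5547 0.0627] [-119.6   -0.9  192. ] [(197, np.float64(0.03), np.float64(0.095)), (284, np.float64(0.031), np.float64(0.094)), (302, np.float64(0.03), np.float64(0.095))] L 118.6 R 48.4 foot ((0.5538164973258972, 0.06260160356760025), 0.08064191043376923)
t 15.3083
```

View pics/side5.png

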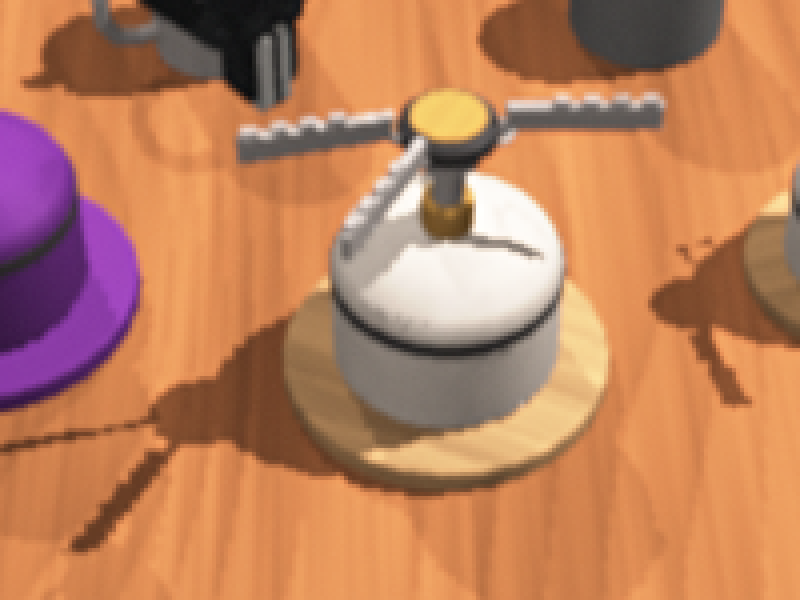

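Run:
```python
from h import *
from rig import manip,snapshot
p,o=pose(np.radians(-143),-1,.21); manip.move_linear(p,.12,o)
p,o=pose(np.radians(-143),-1); print(manip.move_linear(p,.08,None,3))
print(manip.current_time_s(),manip.current_ee_pos())
arc(manip,-143,-228,-1,7,.06)
print('t',manip.current_time_s(),manip.current_ee_pos())
p,o=pose(np.radians(-219),-1); manip.move_linear(p,.08,o)
p,o=pose(np.radians(-217),-1,.21); manip.move_linear(p,.15,o)
p,o=pose(np.radians(-217),-1,.25,.27); manip.move_ptp(p,o)
print('t',manip.current_time_s(),manip.current_ee_pos())
measure(manip,snapshot,'6',[-119,0,121])
```

```text
False
16.825 [0.49218382 0.01679775 0.12744538]
-155.1 False [-0.24 -0.05 -0.01]
-167.3 False [ 0.19 -0.27 -0.76]
-179.4 False [-0.63  0.88 -0.  ]
-191.6 False [ 0.   -0.07  0.26]
-203.7 False [-0.58  0.36 -1.17]
-215.9 False [ 0.28  0.48 -0.14]
-228.0 False [0.03 0.22 0.34]
t 19.8 [0.50178967 0.12142936 0.12693601]
t 21.6083 [0.33927161 0.22591599 0.2495171 ]
top [0.5541 0.0638] [-119.3   -1.5  122. ] [(87, np.float64(0.03), np.float64(0.095)), (87, np.float64(0.031), np.float64(0.093)), (102, np.float64(0.03), np.float64(0.094))] L 117.8 R 118.6 foot ((0.5545666217803955, 0.0637274906039238), 0.07995251566171646)
side [0.5539 0.0628] [-119.    -0.9  122.5] [(196, np.float64(0.031), np.float64(0.095)), (287, np.float64(0.03), np.float64(0.094)), (181, np.float64(0.031), np.float64(0.098))] L 118.0 R 118.5 foot ((0.554169774055481, 0.06257375329732895), 0.08072279393672943)
```

View pics/side6.png

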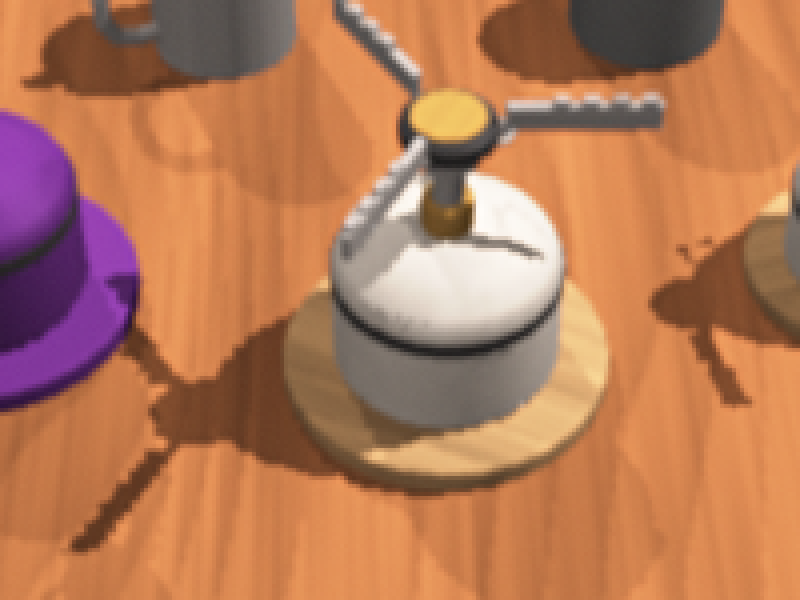

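View pics/top6.png

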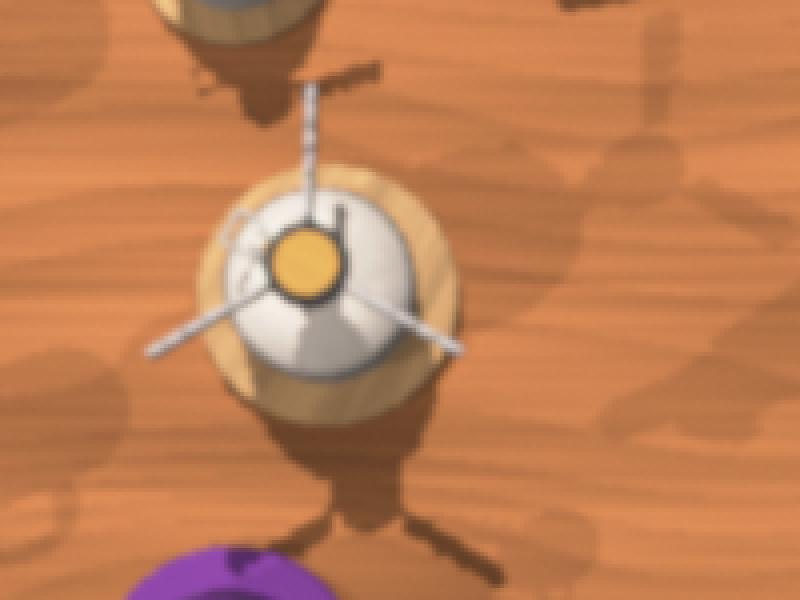

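Both are 1.5–2° short, and time is ample. I give each a small final nudge the same way.

Run:
```python
from h import *
from rig import manip,snapshot
p,o=pose(np.radians(-213),-1,.21); manip.move_ptp(p,o)
p,o=pose(np.radians(-215),-1); print(manip.move_linear(p,.1,o,3))
arc(manip,-215,-229.4,-1,1,.04)
p,o=pose(np.radians(-217),-1); manip.move_linear(p,.08,o)
p,o=pose(np.radians(-215),-1,.22); manip.move_linear(p,.15,o)
print('t',manip.current_time_s())
p,o=pose(np.radians(-30),1,.22); manip.move_ptp(p,o)
p,o=pose(np.radians(-27),1); print(manip.move_linear(p,.1,o,3))
arc(manip,-27,-8.9,1,1,.04)
p,o=pose(np.radians(-24),1); manip.move_linear(p,.08,o)
p,o=pose(np.radians(-28),1,.22); manip.move_linear(p,.15,o)
p=np.array([.40,-.25,.28]); manip.move_ptp(p,o)
print('t',manip.current_time_s(),manip.current_ee_pos())
measure(manip,snapshot,'7',[-119,0,121])
s=snapshot('top'); save('topfull7',s['img'])
```

```text
False
-229.4 False [-0.42  0.38 -1.33]
t 25.275
False
-8.9 False [ 0.25  0.55 -0.72]
t 30.3333 [ 0.4005181  -0.24954399  0.27972226]
top [0.554  0.0636] [-119.4    0.7  120.3] [(86, np.float64(0.031), np.float64(0.094)), (60, np.float64(0.031), np.float64(0.093)), (102, np.float64(0.03), np.float64(0.095))] L 120.1 R 120.3 foot ((0.5545362234115601, 0.06363968551158905), 0.0799638032913208)
side [0.5541 0.0628] [-119.1    1.3  121. ] [(197, np.float64(0.03), np.float64(0.095)), (293, np.float64(0.03), np.float64(0.095)), (171, np.float64(0.031), np.float64(0.096))] L 120.3 R 119.9 foot ((0.5540338754653931, 0.06181815266609192), 0.08068802952766418)
```

View pics/topfull7.png

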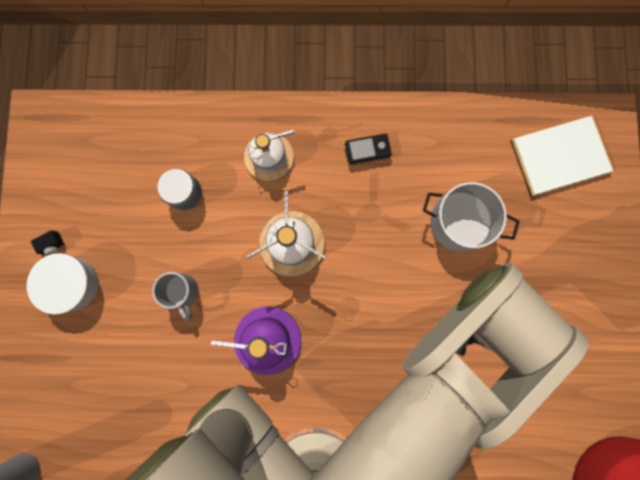

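The bars are now evenly spaced, at about 120° each. The stove and bystanders are where they were, and the robot is clear.

```bash
python3 -c "
from rig import manip
manip.hand_in(); print(manip.current_time_s())"
```

```text
the job is handed in; nothing more can be done
the job is handed in; nothing more can be done
```

Both swinging supports on the larger white stove now stand a third of a turn from the fixed one, and the job is handed in. I pushed each one round with the closed fingertips, then gave each a small nudge to finish.

- **Spacing:** the last fit gave left 120.1° and right 120.3° from the top camera, and 120.3° and 119.9° from the side camera.
- **Stove and bystanders:** the stove's foot stayed within about 1 mm of where it started. In the last picture the bystanders look unmoved. I did not measure their positions again.
- **Force and time:** no push tripped the 3 N stop. The last check was at about 30 s of the 48 s allowed.

**What disagreed:** in the side camera's depth image, the closed fingertips sat about 21 mm behind the reported TCP, not 8 mm ahead as stated. Because of that, the first left push passed above the bar without moving it, so I lowered the tool 30 mm and repeated it.

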